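# Latch a board carrier into the sloped test dock

### The job

Take the board carrier by its black grip and slide it front end first up the channel of the sloped test dock, so that the carrier's own front edge lifts the orange catch and the catch drops shut behind it. Then let go, leaving the carrier latched in the dock. Do not touch the catch with the gripper or arm, and leave the cup, the jar and the tape ring where they are.

Things in the scene. Friction and masses are not known exactly. Their poses are not given: they have to be found in the camera images.
- carrier: Board carrier, loose, 0.3-0.65 kg: aluminium plate 140 (x) x 120 (y) x 14 mm with a green circuit board and, centred on top, a black grip rib 80 mm along x, 16 mm thick, from 14 to 62 mm above the underside. Beside the rib only flat chips, up to 20 mm above the underside. Origin: centre of underside; x to its front end, z up. Starts flat on a 3 mm thick blue mat.
- carrier_front (a point): Middle of the carrier's lower front edge: 70 mm along +x from the carrier's origin.
- carrier_grip (a point): Middle of the carrier's black grip rib, 46 mm above the centre of its underside: the place to grip, fingers on the rib's two flat y faces.
- channel: Fixed test dock's channel, rising 25 degrees away from the robot: aluminium floor 306 mm long, blue side rails. Origin: middle of the floor's low front edge, 45 mm above the bench; x up the slope, y left, z square to the floor. Rails 18 mm high, inner faces at y = +-62.5 mm from x = 70 mm on (2.5 mm play each side), flaring to +-71 at x = 2.
- channel_end (a point): On the floor at the face of the black end stop (22 mm high), x = 296 mm in the channel frame: a carrier against it has its origin at x = 226. From x = 165 mm on, lips 18 to 22 mm above the floor reach in from both rails to y = +-54, so the carrier must slide in below them and cannot be lowered in.
- catch: Orange catch, 72 g: bar 14 mm wide (y = 44 to 58 mm in the channel frame), 6 thick, 70 long. Origin on its hinge axis, along the channel's y at x = 83, z = 38. Shut, it slopes 27 degrees down and up-channel from hinge to nose, 3 mm above the floor. It bars entry from above: bring the carrier in along the floor from before the hinge (carrier origin below x = 5).
- catch_hinge (a point): The catch's hinge point (x = 83, y = 51, z = 38 mm in the channel frame). Its steel post, 46 mm high, stands on the left rail at x = 75 to 91, y = 62.5 to 72.5. The carrier's front edge first meets the catch's sloping underside when its origin is at about x = 53; the catch then rides on its top and drops behind its rear edge at about x = 222.
- catch_nose (a point): Lower front corner of the catch's nose; shut, at x = 147 mm, z = 5 mm in the channel frame. A latched carrier has its rear edge here or up to 10 mm beyond. z is about 16 mm with the nose on the carrier's top. No spring: the catch falls shut by its own weight, and is shut at the start.
- cup: Green cup, 72 mm wide, 95 mm high, loose bystander; origin at the centre of its underside.
- jar: Small closed jar with a blue lid, 64 mm wide, 75 mm high, loose bystander; origin at the centre of its underside.
- tape: Blue tape ring lying flat, 90 mm outside, 68 mm inside, 30 mm high, loose bystander; origin at the centre of its underside.

How it is judged:
On the way:
1. the carrier, on the channel floor and front end first, lifts the catch with its own edge (z of catch_nose in the frame of channel above 0.011 m and contact force between carrier and catch above 0.02 N and x of carrier_front in the frame of channel above 0.11 m and x of carrier in the frame of channel between 0.04 and 0.215 m and z of carrier in the frame of channel below 0.015 m), for 0.1 s.
At the end, for the whole second after the job is handed in: The carrier lies flat on the channel floor (within 4 mm and 0.06 rad), front end up the slope, its origin beyond x = 213 mm of the channel frame, the catch shut behind it (its nose point below z = 7.5 mm of the channel frame; 5 when shut), at rest and let go (x of carrier in the frame of channel above 0.213 m and x of carrier_front in the frame of channel above 0.28 m and z of carrier in the frame of channel below 0.004 m and angle between the z axis of carrier and the z axis of channel, either way round below 0.06 rad and z of catch_nose in the frame of channel below 0.0075 m and linear speed of carrier below 0.02 m/s); the robot touches nothing.
It fails at once if the gripper or arm touches the catch (contact force between any of the fingers, the arm and catch above 0.3 N).
It fails at once if the cup, jar or tape ring is moved more than 30 mm or tipped (distance of any of cup, jar, tape from where it was at the start of the episode above 0.03 m or angle between any of cup, jar, tape's own z axis and vertical above 0.5 rad).
It also fails if it takes over 46 s, if anything falls off the work surface, if the arm or the gripper's body presses on something with over 40 N, if the wrist force passes 120 N, or if a joint passes its speed limit or range.

### The arm

A 6-joint arm with a two-finger parallel gripper is mounted at the origin on the work surface. World frame = base frame: x ahead of the robot, y to its left, z up, the work surface at z = 0. Lengths are in m, angles in rad, forces in N, time in s.
With the tool pointing down it reaches from about 0.275 to 0.825 m from the base axis. Payload 5.2 kg.
Tool frame: the origin (TCP) lies midway between the tips of the shut fingers; the grasp point (between the pads) lies 19 mm behind it; z points along the fingers, y is the line along which they close (so a half turn about z gives the same grasp; the last joint's range is limited). The gripper opens to 93 mm and grips with 3 to 60 N. Pads are 15 mm wide; open, the fingers measure 128 mm over their backs; the gripper's body (75 mm by 188 mm) begins 65 mm behind the grasp point.
Start: joints at [-1.539, 0.259, 1.535, -0, 1.348, -0.203], TCP at [0.128, -0.535, 0.219] pointing down, gripper open.
Joint ranges: [-3.14, 3.14], [-0.91, 2.08], [0.19, 2.58], [-1.22, 4.36], [0.22, 2.71], [-3.12, 3.12]. Speed limits (rad/s): [2.57, 2.57, 3.14, 3.14, 3.14, 3.14].

### API

Orientations are given as a unit quaternion [w, x, y, z].
In Python, from rig import r gives the robot as it stands.
- The arm moves only by the shell command python3 -m crank 'ROWS' [FORCE]. ROWS is JSON, a list of rows, each a list of 7 numbers: the turn, a rotation vector about the tool's x, y, z in degrees, then the shift along the tool's x, y, z in mm, then the gripper command: -1 is shut, 1 is fully open, values between are in proportion. A call has 1 to 20 rows; each row is the pose to reach, as a shift and turn from the pose commanded when the call began, along the tool's axes at that moment; what a row does not reach only later rows make up. A row lasts 1/12 s, in which the tool goes at most 41.7 mm and 7.16 degrees, less where a joint would pass 70% of its speed; a pose out of reach is approached as far as the arm can. A call with a gripper value outside its range is refused whole. The fingers move at their own pace and stop on an object; FORCE is the grip in N (left out, the last holds). Time passes only in rows, so rows that repeat a pose let the fingers close. It gives the time, the measured TCP pose, the force, the opening and the grip force at its end, in the units of the state.
- r.get_state(): the state, without advancing time (a new reading comes with each control period).
- r.snapshot(name): name is "side" or "top" or "wrist"; returns the picture (420x560x3 uint8, blue, green, red); there is no depth.
- r.calibration(name): a dict with "K" (3x3 intrinsics, pixels), "D" ([k1, k2, p1, p2, k3] as OpenCV has them; the pictures are not rectified), "R" (3x3) and "t" (3): a world point X has camera coordinates R X + t; the wrist camera has in their place "T_tool_cam" (4x4, takes a point from camera to tool coordinates, whose origin is the TCP and whose axes are the flange's). Camera axes: x right, y down, z forward; pixel columns grow to the right and rows downward; lengths in m; the calibration is good to about 2 mm. A picture is of the moment at which its call begins: read the wrist's pose just before it. calibration takes no time and is no camera call.
- r.close_job(): hands the job in; it is judged then, once.
The state is a dict: "clock": time; "qpos": joint angles; "qd": joint speeds; "effort": joint torques, N m; "tool_pos": TCP position; "tcp_rot": TCP orientation; "ft_force": force on the tool from outside, world axes, zero at the start; "wrist_torque": the same for the moment, N m; "finger_gap": finger opening in m; "finger_force": force on a finger pad.
Only numpy, scipy, OpenCV 4.12 (cv2) and the standard library are available. Lean on these libraries where they do the work, as an engineer would, in place of code of your own. Each camera call takes 0.05 s, during which the arm holds its last target. There are 200 camera calls.

## Working session

There is one attempt and no reset: what is moved stays moved. The work goes in short steps, Python scripts to look and compute and a shell command to move; the robot and the scene stay as the last step left them, time stands still between calls to the robot, and variables do not carry over. Pictures are saved under pics/ and viewed, at most 14 in all, crops included, and the job is handed in when it is done.

```bash
mkdir -p pics; ls
python3 - <<'E'
from rig import r
import cv2,numpy as np
for n in("side","top","wrist"):
    if n=="wrist": s=r.get_state()
    im=r.snapshot(n); cv2.imwrite(f"pics/{n}0.png",im)
    c=r.calibration(n); print(n,{k:np.round(v,4).tolist() for k,v in c.items()})
s=r.get_state();print(s)
E
```

```text
pics
side {'K': [[450.5043, 0.0, 277.6945], [0.0, 450.5043, 205.8699], [0.0, 0.0, 1.0]], 'D': [-0.0597, 0.0, 0.0, 0.0, 0.0], 'R': [[-0.7153, -0.6988, -0.0036], [-0.4912, 0.5065, -0.7086], [0.497, -0.5051, -0.7056]], 't': [0.3672, 0.4224, 1.1008]}
top {'K': [[424.3211, 0.0, 276.9022], [0.0, 424.3211, 207.2852], [0.0, 0.0, 1.0]], 'D': [-0.1246, 0.0, 0.0, 0.0, 0.0], 'R': [[-0.0038, -1.0, -0.0015], [-0.9755, 0.004, -0.2202], [0.2202, 0.0006, -0.9755]], 't': [-0.0641, 0.6101, 1.1415]}
wrist {'K': [[367.2563, 0.0, 276.5349], [0.0, 367.2563, 213.9972], [0.0, 0.0, 1.0]], 'D': [-0.0309, 0.0, 0.0, 0.0, 0.0], 'T_tool_cam': [[-0.0003, -0.9702, -0.2422, 0.0664], [1.0, -0.0002, -0.0005, -0.001], [0.0005, -0.2422, 0.9702, -0.1659], [0.0, 0.0, 0.0, 1.0]]}
{'clock': 0.15, 'qpos': array([-1.53880772e+00,  2.59205948e-01,  1.53580468e+00, -1.61997988e-05,
        1.34803655e+00, -2.02831128e-01]), 'qd': array([ 5.92713600e-04, -2.43576644e-03, -1.22342130e-03,  4.58551721e-04,
       -1.89715255e-04,  4.99119532e-05]), 'effort': array([ 1.60482014e-03, -4.37643349e+01, -2.84234244e+01,  7.19341915e-02,
        3.79842706e-02, -9.42668134e-05]), 'tool_pos': array([ 0.12795388, -0.53447564,  0.2180032 ]), 'tcp_rot': array([-7.25281540e-04,  9.93114903e-01,  1.17142054e-01,  5.41782306e-05]), 'ft_force': array([-1.3912249 ,  0.24709875, -0.04007873]), 'wrist_torque': array([-0.0211866 ,  0.03825694,  0.0246788 ]), 'finger_force': 0.0, 'finger_gap': 0.09280188299021283}
```

View pics/top0.png

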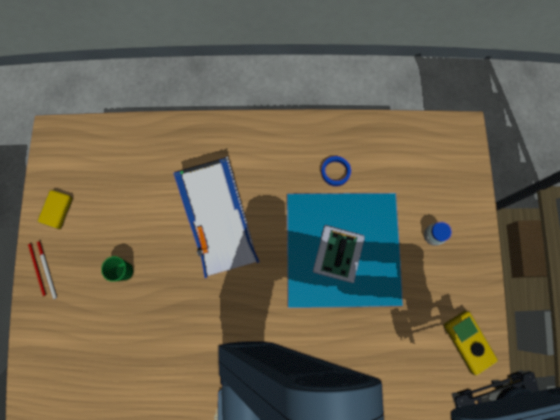

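View pics/side0.png

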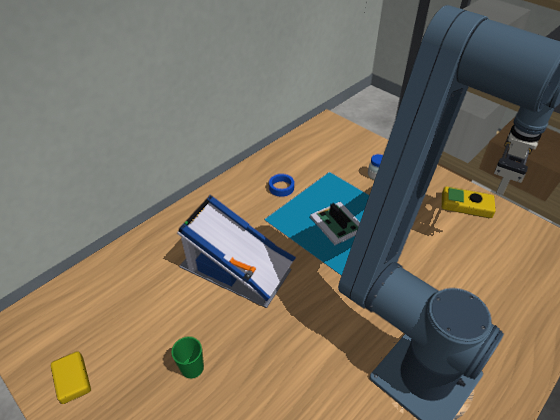

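The top view shows the dock on the left, with its low end near (230,268) and high end near (200,165). The carrier is on the mat near (340,254), the tape at (336,170), the jar at (438,233) and the cup at (117,269). I'll enlarge the carrier and dock.

Run:
```python
import cv2,numpy as np
im=cv2.imread("pics/top0.png")
a=cv2.resize(im[215:295,305:375],None,fx=5,fy=5,interpolation=cv2.INTER_CUBIC)  #350x400
b=cv2.resize(im[145:285,165:265],None,fx=4,fy=4,interpolation=cv2.INTER_CUBIC)  #400x560
o=np.zeros((560,760,3),np.uint8);o[:400,:350]=a;o[:560,355:755]=b
cv2.imwrite("pics/crop0.png",o)
```

```text
(no output)
```

View pics/crop0.png

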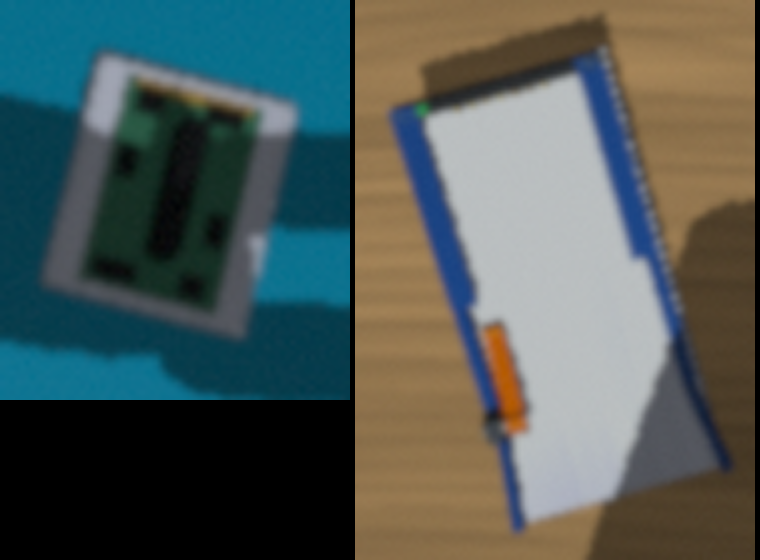

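The crop shows the carrier plate corners clearly, with a gold connector strip along the far edge, probably the front. In the dock I can read the low floor corners, the lip starts, the stop corners and the hinge post. Next I'll fit both poses.

```bash
cat > h.py <<'E'
from rig import r
import cv2,numpy as np
from scipy.optimize import least_squares
from scipy.spatial.transform import Rotation as Ro
def rot(s): q=s["tcp_rot"]; return Ro.from_quat([q[1],q[2],q[3],q[0]])
def cam(n,s=None):
    c=r.calibration(n)
    if n!="wrist": return c["K"],c["D"],np.array(c["R"]),np.array(c["t"])
    T=np.array(c["T_tool_cam"]); R=rot(s).as_matrix()@T[:3,:3]; p=rot(s).as_matrix()@T[:3,3]+s["tool_pos"]
    return c["K"],c["D"],R.T,-R.T@p
def proj(X,c):
    return cv2.projectPoints(np.asarray(X,float).reshape(-1,3),cv2.Rodrigues(c[2])[0],c[3],np.array(c[0]),np.array(c[1]))[0].reshape(-1,2)
def fit(loc,px,c,x0,z,pitch=0):
    f=lambda p:(proj((Ro.from_euler("z",p[2])*Ro.from_euler("y",-pitch)).apply(loc)+[p[0],p[1],z],c)-px).ravel()
    o=least_squares(f,x0); return o.x,np.round(f(o.x).reshape(-1,2),1)
def chan(p): return Ro.from_euler("z",p[2])*Ro.from_euler("y",-np.radians(25)),np.array([p[0],p[1],.045])
E
python3 - <<'E'
from h import *
c=cam("top")
a=(np.array([[100,52],[298,105],[245,338],[42,288]])+.5)/5-.5+[305,215]
L=np.array([[70,60,14],[70,-60,14],[-70,-60,14],[-70,60,14]])/1e3
p,e=fit(L,a,c,[.45,-.2,-.2],.003);print("carrier",np.round(p,4),np.degrees(p[2]),e.tolist())
b=(np.array([[525,522],[722,466],[478,303],[632,258],[428,112],[578,72],[492,424],[496,325]])-[355,0]+.5)/4-.5+[165,145]
L=np.array([[0,71,0],[0,-71,0],[165,54,22],[165,-54,22],[296,54,22],[296,-54,22],[83,67,46],[148,51,9]])/1e3
p,e=fit(L,b,c,[.45,.15,.2],.045,np.radians(25));print("dock",np.round(p,4),np.degrees(p[2]),e.tolist())
for n,q in(("cup",(117,269)),("jar",(438,233)),("tape",(336,170))):
    z={"cup":.095,"jar":.075,"tape":.03}[n]
    o=least_squares(lambda v:(proj([v[0],v[1],z],c)-q).ravel(),[.5,0]);print(n,o.x)
E
```

```text
carrier [ 0.4825 -0.2467 -0.262 ] -15.00899746381058 [[-0.0, 0.5], [-0.2, 0.1], [-0.0, -0.1], [0.2, -0.5]]
dock [0.4398 0.062  0.2696] 15.445908419986242 [[0.3, -0.5], [-0.5, 0.1], [0.4, -0.4], [0.7, 0.3], [-1.3, 0.5], [1.0, -0.2], [0.4, 1.5], [-0.9, -1.4]]
cup [0.43127359 0.37458272]
jar [ 0.53130971 -0.52495005]
tape [ 0.73278929 -0.24491486]
```

```bash
cat >> h.py <<'E'
def delta(pos,R):
    "rotvec deg, shift mm in the tool axes, from measured pose to target"
    s=r.get_state(); C=rot(s)
    print("turn",np.round((C.inv()*R).as_rotvec(degrees=True),2),"shift",np.round(C.inv().apply(pos-s["tool_pos"])*1e3,1))
def down(yaw): return Ro.from_euler("z",yaw)*Ro.from_euler("x",np.pi)
E
python3 - <<'E'
from h import *
delta(np.array([.4825-.03*np.cos(.262),-.2467+.03*np.sin(.262),.20]),down(-.262))
E
```

```text
turn [-0.08  0.   28.47] shift [ 385.4 -211.7   18.4]
```

```bash
python3 -m crank '[[0,0,7,96,-53,5,1],[0,0,14,193,-106,9,1],[0,0,28.5,385,-212,18,1],[0,0,28.5,385,-212,18,1],[0,0,28.5,385,-212,18,1],[0,0,28.5,385,-212,18,1],[0,0,28.5,385,-212,18,1],[0,0,28.5,385,-212,18,1],[0,0,28.5,385,-212,18,1],[0,0,28.5,385,-212,18,1],[0,0,28.5,385,-212,18,1],[0,0,28.5,385,-212,18,1],[0,0,28.5,385,-212,18,1],[0,0,28.5,385,-212,18,1],[0,0,28.5,385,-212,18,1],[0,0,28.5,385,-212,18,1]]' 50
python3 - <<'E'
from h import *
s=r.get_state();im=r.snapshot("wrist");c=cam("wrist",s)
cv2.imwrite("pics/w1.png",im);np.savez("w1",*[np.array(v) for v in c])
print(proj([.4825,-.2467,.065],c), s["clock"])
E
```

```text
clock: 1.48
tool_pos: [0.4522, -0.2402, 0.2007]
tcp_rot: [0.0, 0.991, -0.132, -0.0]
ft_force: [-0.4, -0.5, 0.1]
finger_gap: 0.093
finger_force: 0.0
[[275.47246168 166.33998057]] 1.4833
```

View pics/w1.png

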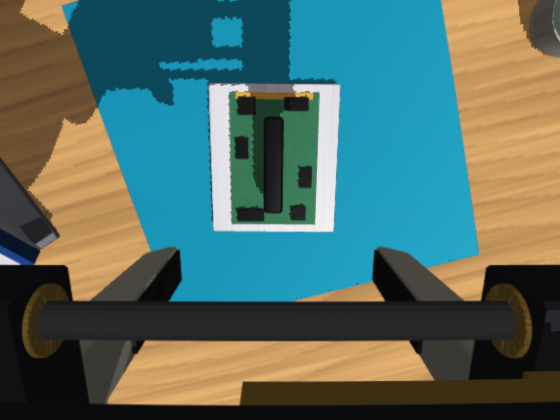

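The wrist view shows the plate with corners near (209,84), (340,84), (334,231) and (213,231). The rib top runs from (274,117) to (273,213), and a shaded bevel beside the gold connector marks the far end as the front.

Run:
```python
from h import *
d=np.load("w1.npz");c=[d[k] for k in d.files]
px=np.array([[264,117.5],[284,117.5],[282,213],[264,213],[334,231],[213.5,231],[209,84],[340,84]])
L=np.array([[40,8,62],[40,-8,62],[-40,-8,62],[-40,8,62],[-70,-60,14],[-70,60,14],[70,60,8],[70,-60,8]])/1e3
p,e=fit(L,px,c,[.48,-.247,-.26],.003);print(np.round(p,4),np.degrees(p[2]),e.tolist())
delta(np.array([p[0],p[1],.003+.027]),down(p[2]))
```

```text
[ 0.4827 -0.2451 -0.2703] -15.489760056560051 [[-0.3, -1.2], [-0.2, -1.1], [0.9, 1.0], [-0.0, 0.9], [0.1, 0.8], [-0.1, 0.2], [0.2, -0.5], [-0.5, 0.2]]
turn [0.01 0.   0.32] shift [ 30.6  -3.2 170.7]
```

```bash
python3 -m crank '[[0,0,0.4,30.5,-3,30,1],[0,0,0.4,30.5,-3,65,1],[0,0,0.4,30.5,-3,100,1],[0,0,0.4,30.5,-3,130,1],[0,0,0.4,30.5,-3,155,1],[0,0,0.4,30.5,-3,170,1],[0,0,0.4,30.5,-3,170,1],[0,0,0.4,30.5,-3,170,1],[0,0,0.4,30.5,-3,170,-1],[0,0,0.4,30.5,-3,170,-1],[0,0,0.4,30.5,-3,170,-1],[0,0,0.4,30.5,-3,170,-1],[0,0,0.4,30.5,-3,170,-1],[0,0,0.4,30.5,-3,170,-1],[0,0,0.4,30.5,-3,170,-1],[0,0,0.4,30.5,-3,170,-1]]' 50
python3 - <<'E'
from h import *
s=r.get_state();im=r.snapshot("wrist");c=cam("wrist",s)
cv2.imwrite("pics/w2.png",im);np.savez("w2",*[np.array(v) for v in c]);print(s["tool_pos"],s["finger_gap"])
E
```

```text
clock: 2.87
tool_pos: [0.4834, -0.2441, 0.0307]
tcp_rot: [0.0, 0.991, -0.134, 0.0]
ft_force: [0.0, -0.2, 0.3]
finger_gap: 0.0445
finger_force: 0.0
[ 0.4833539  -0.24410589  0.0307255 ] 0.04451778795728089
```

View pics/w2.png

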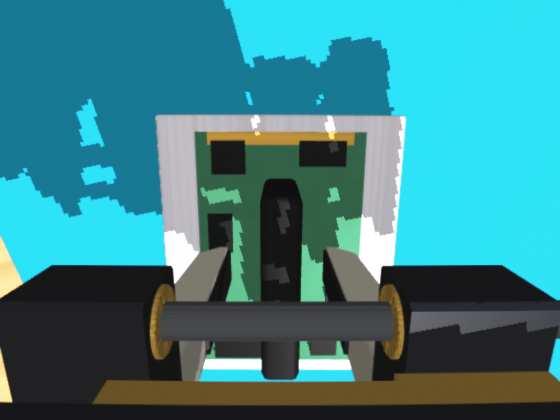

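The rib stands centred between the fingers, which are still closing. I'll finish the close and lift.

```bash
python3 -m crank '[[0,0,0,0,0,0,-1],[0,0,0,0,0,0,-1],[0,0,0,0,0,0,-1],[0,0,0,0,0,0,-1],[0,0,0,0,0,0,-1],[0,0,0,0,0,0,-1],[0,0,0,0,0,0,-1],[0,0,0,0,0,0,-1],[0,0,0,0,0,-10,-1],[0,0,0,0,0,-30,-1],[0,0,0,0,0,-60,-1],[0,0,0,0,0,-100,-1],[0,0,0,0,0,-130,-1],[0,0,0,0,0,-130,-1],[0,0,0,0,0,-130,-1],[0,0,0,0,0,-130,-1]]' 50
python3 - <<'E'
from h import *
s=r.get_state();im=r.snapshot("wrist")
cv2.imwrite("pics/w3.png",im);print(s["tool_pos"],s["finger_gap"],s["finger_force"],s["ft_force"])
p=[.4398,.062,.2696];R,o=chan(p)
Rt=R*Ro.from_euler("x",np.pi)
# staging: carrier origin at channel x=-75, z=40
for x,z in((-75,40),(-20,8)):
    pos=o+R.apply(np.array([x,0,z+27])/1e3);print(pos);delta(pos,Rt)
E
```

```text
clock: 4.25
tool_pos: [0.4822, -0.243, 0.1593]
tcp_rot: [-0.001, 0.991, -0.134, -0.001]
ft_force: [-0.2, 0.3, -6.0]
finger_gap: 0.0156
finger_force: 50.0
[ 0.48216863 -0.24301399  0.15932243] 0.015576061517794438 49.99771177768707 [-0.24318751  0.30283611 -6.03908389]
[0.34698967 0.03635395 0.07402625]
turn [  6.56  24.59 -30.44] shift [-203.9 -233.    85.9]
[0.40807128 0.05323248 0.06826841]
turn [  6.56  24.59 -30.44] shift [-149.5 -265.5   91.5]
```

View pics/w3.png

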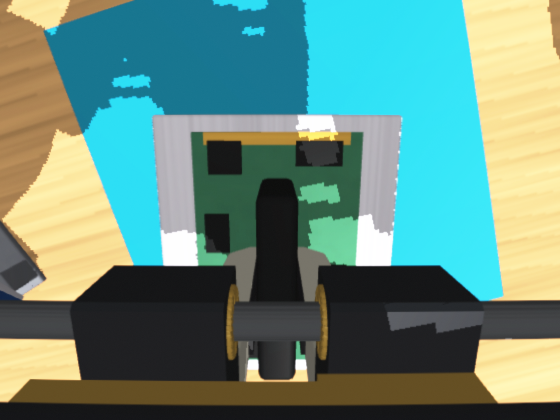

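Run:
```python
from h import *
p=[.4398,.062,.2696];R,o=chan(p);Rt=R*Ro.from_euler("x",np.pi)
for x,z in((-35,110),(-35,55)):
    delta(o+R.apply(np.array([x,0,z+27])/1e3),Rt)
```

```text
turn [  6.56  24.59 -30.44] shift [-198.6 -236.6    5.5]
turn [  6.56  24.59 -30.44] shift [-178.4 -248.4   55.3]
```

```bash
python3 -m crank '[[0.8,3.1,-3.8,-25,-30,1,-1],[1.6,6.1,-7.6,-50,-59,2,-1],[2.5,9.2,-11.4,-75,-89,2,-1],[3.3,12.3,-15.2,-99,-118,3,-1],[4.1,15.4,-19,-124,-148,3,-1],[4.9,18.4,-22.8,-149,-177,4,-1],[5.8,21.5,-26.6,-174,-207,5,-1],[6.56,24.6,-30.4,-198,-237,5,-1],[6.56,24.6,-30.4,-198,-237,5,-1],[6.56,24.6,-30.4,-190,-242,25,-1],[6.56,24.6,-30.4,-178,-248,55,-1],[6.56,24.6,-30.4,-178,-248,55,-1],[6.56,24.6,-30.4,-178,-248,55,-1],[6.56,24.6,-30.4,-178,-248,55,-1],[6.56,24.6,-30.4,-178,-248,55,-1],[6.56,24.6,-30.4,-178,-248,55,-1]]' 50
python3 - <<'E'
from h import *
s=r.get_state();im=r.snapshot("wrist");c=cam("wrist",s)
cv2.imwrite("pics/w4.png",im);np.savez("w4",*[np.array(v) for v in c])
p=[.4398,.062,.2696];R,o=chan(p);Rt=R*Ro.from_euler("x",np.pi)
print(R.inv().apply(s["tool_pos"]-o)*1e3, s["ft_force"],s["finger_gap"]);delta(o+R.apply([-.035,0,.082]),Rt)
E
```

```text
clock: 5.63
tool_pos: [0.3782, 0.0418, 0.1067]
tcp_rot: [-0.027, 0.967, 0.131, 0.217]
ft_force: [-0.0, 0.2, -4.9]
finger_gap: 0.016
finger_force: 50.0
[-32.59938933  -3.01905058  83.29555572] [-0.02978576  0.23274478 -4.92583469] 0.01597699790943195
turn [ 0.33 -0.27  0.08] shift [-2.5 -3.1  1.3]
```

View pics/w4.png

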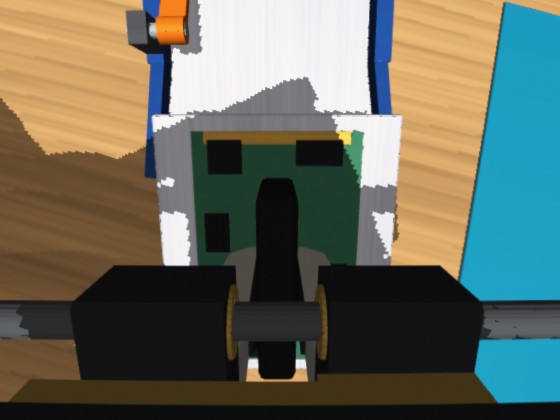

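The wrist view shows the channel ahead of the carrier: the catch hinge at about (160,30), rail kinks near rows 60, and the rails straight beyond. An enlarged crop will let me align precisely.

Run:
```python
import cv2
im=cv2.imread("pics/w4.png")[0:190,120:420]
cv2.imwrite("pics/w4c.png",cv2.resize(im,None,fx=2.5,fy=3,interpolation=cv2.INTER_CUBIC))
```

```text
(no output)
```

View pics/w4c.png

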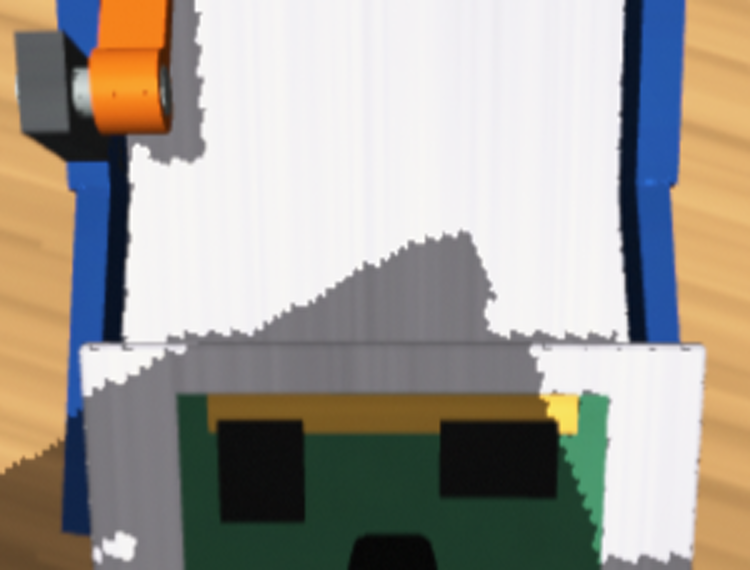

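Run:
```python
from h import *
d=np.load("w4.npz");c=[d[k] for k in d.files]
P=lambda a:(np.array(a,float)+.5)/[2.5,3]-.5+[120,0]
px=P([[17,33],[63,32],[68,131],[20,130],[110,190],[638,185]]); ln=P([[640,0],[622,0],[620,180]])
L=np.array([[91,72.5,46],[91,62.5,46],[75,62.5,46],[75,72.5,46],[70,62.5,18],[70,-62.5,18]])/1e3
def f(v,z=.045):
    R,o=chan(v); LL=np.array([[v[3],-.0625,.018],[v[4],-.0625,0],[v[5],-.0625,0]])
    o=np.array([v[0],v[1],z])
    return np.r_[(proj(R.apply(L)+o,c)-px).ravel(),(proj(R.apply(LL)+o,c)-ln).ravel()]
s=least_squares(f,[.44,.062,.27,.12,.12,.07]);print(np.round(s.x,4),np.degrees(s.x[2]),np.round(s.fun.reshape(-1,2),1).tolist())
# carrier in hand: pose (x,y,yaw) in tool frame given z
st=r.get_state();t=P([[80,345],[705,345]])
R0=rot(st)
def g(v):
    T=R0*Ro.from_euler("z",v[1])*Ro.from_euler("x",np.pi)
    return (proj(T.apply(np.array([[.07,.06,.014],[.07,-.06,.014]])-[0,0,.027])+st["tool_pos"]+R0.apply([v[2],v[0],0]),c)-t).ravel()
q=least_squares(g,[0,0,0]);print("carrier in tool y,yaw,x",q.x,q.fun)
for v in(s.x,[.4398,.062,.2696]):
    R,o=chan(v);print(R.inv().apply(st["tool_pos"]-o)*1e3);delta(o+R.apply([-.02,0,.035]),R*Ro.from_euler("x",np.pi))
```

```text
[0.4387 0.0632 0.2813 0.1032 0.1086 0.0735] 16.119949957722632 [[-1.4, -0.3], [-0.2, -0.4], [0.3, 0.3], [0.3, 1.0], [-0.1, -0.4], [-0.4, -0.6], [1.3, 0.1], [1.0, 0.0], [-0.6, -0.0]]
carrier in tool y,yaw,x [-1.05513403e-03  5.33045931e-04  5.40204737e-06] [-1.81714444  0.13648386  1.81588746  0.13675834]
[-31.93911028  -3.79735109  83.06375085]
turn [ 0.61 -0.27 -0.53] shift [11.7 -4.4 48.1]
[-32.5153258   -3.07303305  83.33244456]
turn [ 0.33 -0.27  0.08] shift [12.3 -3.3 48.4]
```

```bash
python3 -m crank '[[0.4,-0.3,-0.3,5,-3,10,-1],[0.4,-0.3,-0.3,10,-3,25,-1],[0.4,-0.3,-0.3,12,-3,40,-1],[0.4,-0.3,-0.3,12,-3,44,-1],[0.4,-0.3,-0.3,12,-3,44,-1],[0.4,-0.3,-0.3,12,-3,44,-1],[0.4,-0.3,-0.3,12,-3,44,-1]]' 50
python3 -m crank '[[0,0,0,0,0,1,-1],[0,0,0,0,0,2,-1],[0,0,0,0,0,2,-1],[0,0,0,0,0,2,-1]]' 50
python3 -m crank '[[0,0,0,0,0,1,-1],[0,0,0,0,0,2,-1],[0,0,0,0,0,2,-1],[0,0,0,0,0,2,-1]]' 50
```

```text
clock: 6.27
tool_pos: [0.4056, 0.0527, 0.0716]
tcp_rot: [-0.03, 0.967, 0.135, 0.214]
ft_force: [-0.7, -0.2, -4.8]
finger_gap: 0.016
finger_force: 50.0
clock: 6.6
tool_pos: [0.4064, 0.053, 0.0693]
tcp_rot: [-0.03, 0.967, 0.135, 0.213]
ft_force: [-0.6, 0.1, -5.7]
finger_gap: 0.0157
finger_force: 50.0
clock: 6.93
tool_pos: [0.4071, 0.0534, 0.0671]
tcp_rot: [-0.03, 0.967, 0.135, 0.213]
ft_force: [0.3, -0.1, -6.4]
finger_gap: 0.016
finger_force: 50.0
```

```bash
python3 -m crank '[[0,0,0,0,0,2,-1],[0,0,0,0,0,4,-1],[0,0,0,0,0,5,-1],[0,0,0,0,0,5,-1],[0,0,0,0,0,5,-1]]' 50
python3 -m crank '[[0,0,0,0,0,0.5,-1],[0,0,0,0,0,1,-1],[0,0,0,0,0,1,-1],[0,0,0,0,0,1,-1]]' 50
python3 -m crank '[[0,0,0,0,0,0.5,-1],[0,0,0,0,0,1,-1],[0,0,0,0,0,1,-1],[0,0,0,0,0,1,-1]]' 50
```

```text
clock: 7.35
tool_pos: [0.4091, 0.054, 0.0626]
tcp_rot: [-0.03, 0.967, 0.135, 0.213]
ft_force: [-0.0, 0.1, -5.4]
finger_gap: 0.0158
finger_force: 50.0
clock: 7.68
tool_pos: [0.4096, 0.054, 0.0619]
tcp_rot: [-0.03, 0.967, 0.135, 0.213]
ft_force: [0.7, -0.7, -6.0]
finger_gap: 0.0158
finger_force: 50.0
clock: 8.02
tool_pos: [0.41, 0.054, 0.0611]
tcp_rot: [-0.03, 0.967, 0.135, 0.213]
ft_force: [-3.7, -1.9, 1.3]
finger_gap: 0.0157
finger_force: 50.0
```

```bash
python3 - <<'E'
from h import *
s=r.get_state()
for v in([.4387,.0632,.2813],[.4398,.062,.2696]):
    R,o=chan(v);print(R.inv().apply(s["tool_pos"]-o)*1e3);delta(o+R.apply([.04,0,.027]),R*Ro.from_euler("x",np.pi))
E
python3 -m crank '[[0,0,0,0,0,-0.5,-1],[0,0,0,10,0,-0.5,-1],[0,0,0,20,0,-0.5,-1],[0,0,0,30,0,-0.5,-1],[0,0,0,40,0,-0.5,-1],[0,0,0,40,0,-0.5,-1],[0,0,0,40,0,-0.5,-1],[0,0,0,40,0,-0.5,-1]]' 50
python3 - <<'E'
from h import *
s=r.get_state();im=r.snapshot("wrist");c=cam("wrist",s)
cv2.imwrite("pics/w5.png",cv2.resize(im[0:190,120:420],None,fx=2.5,fy=3,interpolation=cv2.INTER_CUBIC))
for v in([.4387,.0632,.2813],[.4398,.062,.2696]):
    R,o=chan(v);print(R.inv().apply(s["tool_pos"]-o)*1e3, R.inv().apply(s["ft_force"]))
E
```

```text
[-20.44445039  -0.84312739  27.31044843]
turn [ 0.12  0.13 -0.23] shift [60.4 -1.1  0.2]
[-21.10490192   0.2547428   27.61842204]
turn [-0.16  0.13  0.37] shift [61.1  0.7  0.5]
clock: 8.68
tool_pos: [0.4438, 0.0643, 0.0776]
tcp_rot: [-0.03, 0.967, 0.135, 0.213]
ft_force: [0.3, 0.2, -4.9]
finger_gap: 0.0157
finger_force: 50.0
[18.51341469 -0.32801359 27.38271279] [-1.73801982  0.10963443 -4.62297969]
[17.84531282  1.18255607 27.69425381] [-1.73920582  0.11405615 -4.62242665]
```

View pics/w5.png

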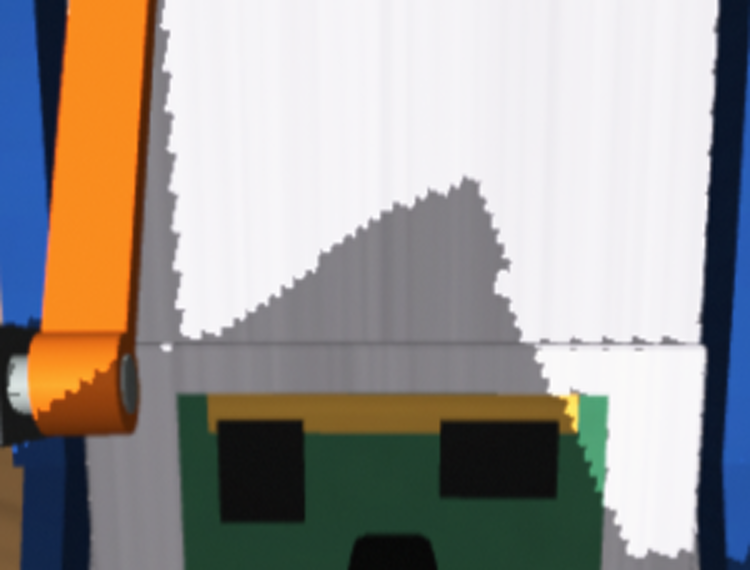

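The carrier is centred between the rails: about 24 px from plate edge to rail top on both sides, with the rails parallel to it. Its front edge is just under the hinge. I'll slide on under the catch.

```bash
python3 -m crank '[[0,0,0,8,0,0,-1],[0,0,0,16,0,0,-1],[0,0,0,24,0,0,-1],[0,0,0,32,0,0,-1],[0,0,0,40,0,0,-1],[0,0,0,48,0,0,-1],[0,0,0,56,0,0,-1],[0,0,0,64,0,0,-1],[0,0,0,70,0,0,-1],[0,0,0,70,0,0,-1],[0,0,0,70,0,0,-1]]' 50
python3 - <<'E'
from h import *
s=r.get_state();im=r.snapshot("wrist")
cv2.imwrite("pics/w6.png",cv2.resize(im[0:290,80:460],None,fx=2,fy=2,interpolation=cv2.INTER_CUBIC))
for v in([.4387,.0632,.2813],[.4398,.062,.2696]):
    R,o=chan(v);print(R.inv().apply(s["tool_pos"]-o)*1e3, R.inv().apply(s["ft_force"]),s["wrist_torque"])
E
```

```text
clock: 9.65
tool_pos: [0.5035, 0.0817, 0.1064]
tcp_rot: [-0.031, 0.968, 0.135, 0.211]
ft_force: [-4.9, 0.0, -2.0]
finger_gap: 0.0156
finger_force: 50.0
[87.06825466 -0.22128945 27.19068433] [-5.06419839  1.36503181  0.15773018] [-0.25934845  1.6798179   0.05238055]
[86.39516197  2.01714769 27.5045526 ] [-5.07838375  1.31045995  0.16434492] [-0.25934845  1.6798179   0.05238055]
```

View pics/w6.png

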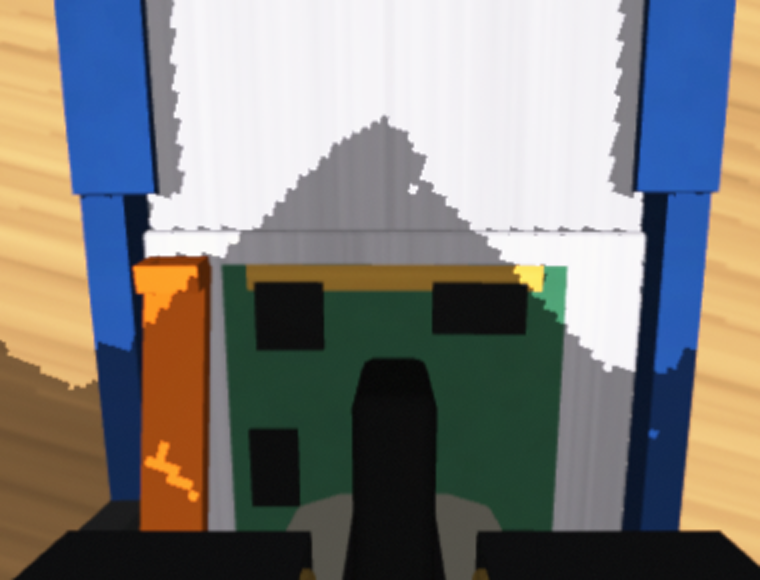

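The catch nose now rides on the carrier's top-left margin at (170,265), and the carrier's front edge sits just before the lips, centred. I'll continue under the lips.

```bash
python3 -m crank '[[0,0,0,6,0,-0.4,-1],[0,0,0,12,0,-0.4,-1],[0,0,0,20,0,-0.4,-1],[0,0,0,28,0,-0.4,-1],[0,0,0,36,0,-0.4,-1],[0,0,0,44,0,-0.4,-1],[0,0,0,52,0,-0.4,-1],[0,0,0,60,0,-0.4,-1],[0,0,0,60,0,-0.4,-1],[0,0,0,60,0,-0.4,-1]]' 50
python3 - <<'E'
from h import *
s=r.get_state()
for v in([.4387,.0632,.2813],[.4398,.062,.2696]):
    R,o=chan(v);print(R.inv().apply(s["tool_pos"]-o)*1e3, R.inv().apply(s["ft_force"]),s["wrist_torque"])
E
```

```text
clock: 10.53
tool_pos: [0.5602, 0.0961, 0.1346]
tcp_rot: [-0.029, 0.967, 0.134, 0.215]
ft_force: [0.6, -0.2, -1.5]
finger_gap: 0.0157
finger_force: 50.0
[151.96510221  -2.0824354   28.05256724] [-0.15124274 -0.3241817  -1.55755971] [ 0.0945196   0.43575108 -0.04185852]
[151.30811841   0.84000509  28.35892381] [-0.14783759 -0.31806183 -1.55914755] [ 0.0945196   0.43575108 -0.04185852]
```

```bash
python3 -m crank '[[0,0,0,8,0,0,-1],[0,0,0,16,0,0,-1],[0,0,0,24,0,0,-1],[0,0,0,32,0,0,-1],[0,0,0,40,0,0,-1],[0,0,0,48,0,0,-1],[0,0,0,54,0,0,-1],[0,0,0,60,0,0,-1],[0,0,0,65,0,0,-1],[0,0,0,65,0,0,-1],[0,0,0,65,0,0,-1]]' 50
python3 - <<'E'
from h import *
s=r.get_state();im=r.snapshot("wrist")
cv2.imwrite("pics/w7.png",im)
for v in([.4387,.0632,.2813],[.4398,.062,.2696]):
    R,o=chan(v);print(R.inv().apply(s["tool_pos"]-o)*1e3, R.inv().apply(s["ft_force"]),s["wrist_torque"])
E
```

```text
clock: 11.45
tool_pos: [0.6159, 0.1124, 0.1613]
tcp_rot: [-0.03, 0.967, 0.134, 0.214]
ft_force: [-2.6, 0.4, -0.2]
finger_gap: 0.0158
finger_force: 50.0
[215.82158461  -1.89622275  27.68855306] [-2.25889639  1.08169066  0.79794423] [0.07824402 1.04424494 0.13392053]
[215.15902676   1.70511086  27.99750886] [-2.27021825  1.05371883  0.8032237 ] [0.07824402 1.04424494 0.13392053]
```

```bash
python3 -m crank '[[0,0,0,1,0,-0.2,-1],[0,0,0,2,0,-0.2,-1],[0,0,0,3,0,-0.2,-1],[0,0,0,4,0,-0.2,-1],[0,0,0,5,0,-0.2,-1],[0,0,0,6,0,-0.2,-1],[0,0,0,7,0,-0.2,-1],[0,0,0,8,0,-0.2,-1],[0,0,0,8,0,-0.2,-1],[0,0,0,8,0,-0.2,-1]]' 50
python3 -m crank '[[0,0,0,1,0,0,-1],[0,0,0,2,0,0,-1],[0,0,0,2,0,0,-1],[0,0,0,2,0,0,-1]]' 50
python3 - <<'E'
from h import *
s=r.get_state();a=r.snapshot("wrist");b=r.snapshot("side");t=r.snapshot("top")
o2=np.zeros((560,800,3),np.uint8)
o2[:290,:400]=cv2.resize(a,(400,300))[:290]
o2[:480,400:]=cv2.resize(b[180:320,170:310],(400,400))[:480].__class__(shape=(0,)) if 0 else np.vstack([cv2.resize(b[185:315,170:300],(400,400),interpolation=2),np.zeros((80,400,3),np.uint8)])
o2[290:560,:400]=cv2.resize(t[145:280,165:265],(270,270*135//100))[:270,:].copy() if 0 else cv2.resize(t[150:285,165:365],(400,270),interpolation=2)
cv2.imwrite("pics/c8.png",o2)
for v in([.4387,.0632,.2813],[.4398,.062,.2696]):
    R,o=chan(v);print(R.inv().apply(s["tool_pos"]-o)*1e3, R.inv().apply(s["ft_force"]),s["wrist_torque"])
E
```

```text
clock: 12.33
tool_pos: [0.6222, 0.1142, 0.1644]
tcp_rot: [-0.03, 0.967, 0.134, 0.214]
ft_force: [-1.6, -0.3, -3.8]
finger_gap: 0.0159
finger_force: 50.0
clock: 12.67
tool_pos: [0.6237, 0.1147, 0.1651]
tcp_rot: [-0.03, 0.967, 0.135, 0.213]
ft_force: [-2.4, -1.0, -3.2]
finger_gap: 0.0154
finger_force: 50.0
[224.73324289  -1.89042679  27.69658192] [-3.66264339 -0.27031713 -1.86091254] [-0.18391684  1.1078692   0.12617127]
[224.07012278   1.80536202  28.00579991] [-3.65961994 -0.29993437 -1.86232239] [-0.18391684  1.1078692   0.12617127]
```

View pics/c8.png

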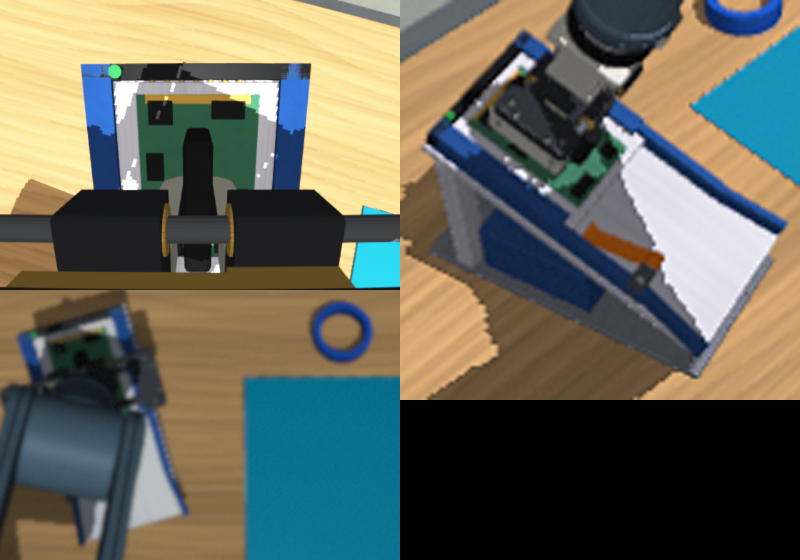

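The side view shows the catch down, nose at about (590,235), just behind the carrier's rear edge. The wrist view shows the front edge almost at the stop. I'll push 2 mm more, then check the catch in an enlarged side view.

```bash
python3 -m crank '[[0,0,0,1,0,0,-1],[0,0,0,2,0,0,-1],[0,0,0,2,0,0,-1],[0,0,0,2,0,0,-1]]' 50
python3 - <<'E'
from h import *
s=r.get_state();b=r.snapshot("side");c=cam("side")
R,o=chan([.4393,.0626,.2755])
for n,P in(("shut",[[83,51,38],[147,44,5],[147,58,5]]),("up",[[83,51,38],[151,44,16],[151,58,16]]),("rear edge z14",[[155,60,14],[155,-60,14]]),("post",[[83,67,46]])): print(n,((proj(R.apply(np.array(P)/1e3)+o,c)-[200,230])*8).round().tolist())
cv2.imwrite("pics/c9.png",cv2.resize(b[230:300,200:290],None,fx=8,fy=8,interpolation=2))
for v in([.4387,.0632,.2813],[.4398,.062,.2696]):
    R,o=chan(v);print(R.inv().apply(s["tool_pos"]-o)*1e3, R.inv().apply(s["ft_force"]),s["wrist_torque"])
E
```

```text
clock: 13.15
tool_pos: [0.6247, 0.1151, 0.1654]
tcp_rot: [-0.03, 0.967, 0.135, 0.213]
ft_force: [-4.9, -1.2, -2.1]
finger_gap: 0.0157
finger_force: 50.0
shut [[418.0, 316.0], [248.0, 225.0], [225.0, 254.0]]
up [[418.0, 316.0], [248.0, 205.0], [225.0, 234.0]]
rear edge z14 [[211.0, 233.0], [395.0, -0.0]]
post [[401.0, 341.0]]
[225.87172229  -1.74219233  27.50517187] [-5.42970991  0.20831452  0.20178149] [-0.34923577  1.47860276  0.15064843]
[225.20696134   1.9666047   27.81515499] [-5.43160824  0.14972829  0.20266669] [-0.34923577  1.47860276  0.15064843]
```

View pics/c9.png

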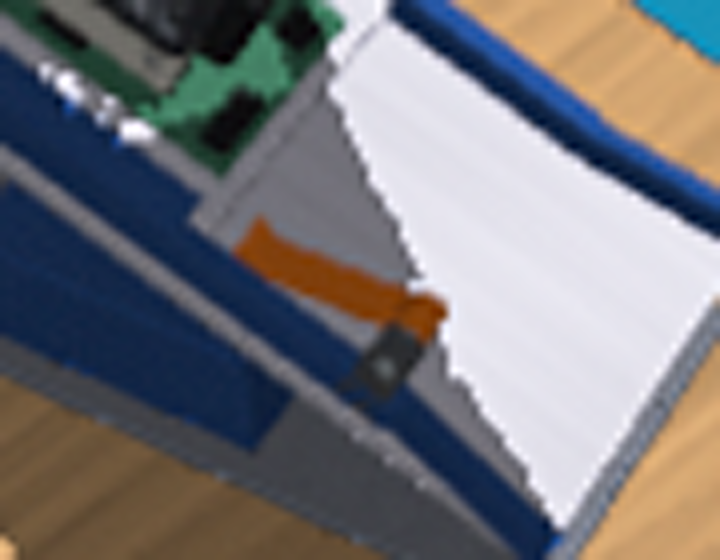

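The catch lies shut. Its nose edge at about (258,220)-(237,250) matches the predicted shut position and is clear of the carrier's rear edge at (210,215). I'll release it partly open and withdraw square to the floor.

```bash
python3 -m crank '[[0,0,0,-0.5,0,0,-0.2],[0,0,0,-1,0,0,-0.2],[0,0,0,-1,0,0,-0.2],[0,0,0,-1,0,0,-0.2],[0,0,0,-1,0,0,-0.2],[0,0,0,-1,0,0,-0.2],[0,0,0,-1,0,0,-0.2],[0,0,0,-1,0,0,-0.2],[0,0,0,-1,0,-10,-0.2],[0,0,0,-1,0,-25,-0.2],[0,0,0,-1,0,-50,-0.2],[0,0,0,-1,0,-80,-0.2],[0,0,0,-1,0,-110,-0.2],[0,0,0,-1,0,-140,-0.2],[0,0,0,-1,0,-140,-0.2],[0,0,0,-1,0,-140,-0.2],[0,0,0,-1,0,-140,-0.2]]'
python3 - <<'E'
from h import *
a=r.snapshot("wrist");b=r.snapshot("side")
cv2.imwrite("pics/c10.png",np.hstack([cv2.resize(a,(400,300)),cv2.resize(b[215:290,190:290],(400,300),interpolation=2)]))
E
```

```text
clock: 14.62
tool_pos: [0.5673, 0.0988, 0.2923]
tcp_rot: [-0.03, 0.967, 0.135, 0.213]
ft_force: [0.1, -0.3, 0.7]
finger_gap: 0.0372
finger_force: 0.0
```

View pics/c10.png

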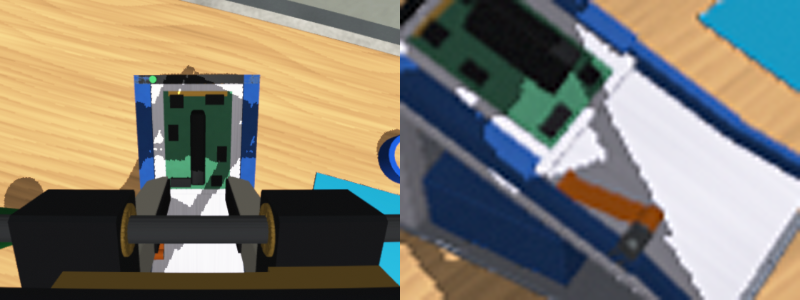

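The gripper is clear, and the carrier lies flat under the lips with the catch shut behind its rear edge. I'm handing in.

```bash
python3 -c "
from rig import r
print(r.close_job())"
```

```text
the job is handed in; nothing more can be done
None
```

The carrier is latched in the dock, front end up the slope and let go, with the catch shut behind it; the job was handed in at about 15 s, but the interface returned no verdict.

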